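# Hang a supply bin on the slat rail

### The arm

A 6-joint arm with a two-finger parallel gripper is mounted at the origin on a cart in front of the work surface, level with it; the furniture and walls round the work are solid. World frame = base frame: x ahead of the robot, y to its left, z up, the work surface at z = 0. Lengths are in m, angles in rad, forces in N, time in s.
With the tool pointing down it reaches from about 0.35 to 0.85 m from the base axis. Payload 8.1 kg.
Tool frame: the origin (TCP) lies at the very end of the fingers, on their centre line; the grasp point (between the pads) lies 19 mm behind it; z points along the fingers, y is the line along which they close (so a half turn about z gives the same grasp; the last joint's range is limited). The gripper opens to 93 mm and grips with 3 to 60 N. Pads are 15 mm wide; open, the fingers measure 128 mm over their backs; the gripper's body (75 mm by 188 mm) begins 65 mm behind the grasp point.
Start: joints at [1.176, 0.13, 1.488, -0, 1.523, -0.085], TCP at [0.183, 0.571, 0.189] pointing down, gripper open.
Joint ranges: [-2.96, 2.96], [-0.89, 2.26], [0.02, 2.5], [-1.34, 4.48], [0, 2.73], [-2.66, 2.66]. Speed limits (rad/s): [2.39, 2.39, 2.79, 3.14, 3.14, 3.14].

### API

Orientations are given as a rotation vector (axis times angle).
In Python, from plant import monitor, eyes, ticket gives the robot as it stands.
- The arm moves only by the tool arm_command, never from a script. Its argument "deltas" is a list that holds one entry, the list of rows, each a list of 6 numbers: the shift along the world's x, y, z in cm, then the turn, a rotation vector about the world's x, y, z in degrees. In form: [[[tx, ty, tz, rx, ry, rz], ...]]. A call has 1 to 12 rows; each row shifts and turns the commanded pose from where the row before left it; what a row does not reach is not made up. A row lasts 1/12 s, in which the tool goes at most 41.7 mm and 7.16 degrees, less where a joint would pass 70% of its speed; a pose out of reach is approached as far as the arm can. A call is refused whole if a number of a shift passes 4.17 or a number of a turn 7.16, either way. A call with a gripper value outside its range is refused whole. "gripper" is the opening, from -1 (shut) to 1 (fully open), set as the call begins (left out, the last holds). The fingers move at their own pace and stop on an object; "squeeze" is the grip in N (left out, the last holds). Time passes only in rows, so rows that do not move let the fingers close. It gives the time, the measured TCP pose, the force, the opening and the grip force at its end, in the units of the state.
- monitor.read_state(): the state, without advancing time (a new reading comes with each control period).
- eyes.read_camera(name): name is "side" or "top" or "wrist"; returns the picture (400x640x3 uint8, blue, green, red); there is no depth.
- eyes.camera_model(name): a dict with "fx", "fy", "cx", "cy" (pixels), "rvec" (rotation vector, rad) and "tvec" (3), from world to camera coordinates, as OpenCV has them. Camera axes: x right, y down, z forward; pixel columns grow to the right and rows downward; lengths in m; the calibration is good to about 2 mm. A picture is of the moment at which its call begins: read the wrist's pose just before it. camera_model takes no time and is no camera call; for the wrist camera it gives the pose at the moment of the call.
- ticket.close_job(): hands the job in; it is judged then, once.
The state is a dict: "t": time; "q": joint angles; "dq": joint speeds; "joint_torque": joint torques, N m; "tool_pos": TCP position; "orientation": TCP orientation; "force": force on the tool from outside, world axes, zero at the start; "wrist_torque": the same for the moment, N m; "opening": finger opening in m; "gripper_force": force on a finger pad.
Only numpy, scipy, OpenCV 4.12 (cv2) and the standard library are available. Lean on these libraries where they do the work, as an engineer would, in place of code of your own. Each camera call takes 0.05 s, during which the arm holds its last target. There are 200 camera calls.

### The job

Pick up the loose blue supply bin and hang it on the slat rail, about in the middle of the free stretch to the right of the grey bin: tilt its front up, work the steel hook into the groove and up behind the slat, then rotate the bin down until it hangs level with its back flush on the rail, and let go. The rail has been clamped up to 9 mm higher or lower than its usual height, so feel for it, gently (25 newtons at most on the rail or stand), and leave the bottle, gauze roll and tape roll where they are.

Things in the scene. Friction and masses are not known exactly. Their poses are not given: they have to be found in the camera images.
- bin: loose blue open plastic bin, 75 mm deep (x), 56 wide (y), 130 g, upright on the bench, back (+x) away from the robot. Origin: centre of underside, z up. Side walls 50 mm high, 3 thick (foremost 10 mm only 32 high); front lip 30 high at x -37.5; back wall 53.5 high, rear face at x +37.5. Grip it across its 56 mm width. Its steel hook: see hook_tip
- hook_tip (a point): top of the bin's steel L-hook, bin frame (45.25, 0, 70) mm; hook 40 mm wide in y: a web runs back from the rear face, x 37.5 to 47, z 50 to 53.5; an upstand at its end, x 43.5 to 47, z 50 to 70. The 6 mm gap between rear face and upstand is open above and takes the slat
- back_foot (a point): low on the rear face of the bin, bin frame (37.5, 0, 4) mm. A bin gripped by an upright tool and then tilted makes the gripper lean into the rail: take it with the tool tilted 0.5 to 0.7 rad (fingertips pointing away from the robot), so that the tool is about upright when the bin's front is raised by 0.7 rad
- stand: fixed stand with a white foot (x -5 to 105 mm, 14 high) and a 300 mm aluminium slat rail along y. Origin: on the bench below the middle of the rail's front face; x into the rail, away from the robot, y left, z up. Two posts at x 35 to 55, y +-100 rise to 234 mm. A grey twin of the bin hangs fixed at y 82 to 138 and shows the seated position. The rail's profile: see bay and rail_top
- bay (a point): middle of the free stretch, on the rail's front face at NOMINAL groove-floor height: stand frame (0, -35, 170) mm. Nominal profile from here (x inward, z up, mm): solid lower slat z -70 to 0, front top edge rounded 3; groove mouth z 0 to 14; upper slat x 0 to 4, z 14 to 38; the cavity behind it reaches x 30, z 0 to 38. The true rail is up to 9 mm higher or lower
- rail_top (a point): NOMINAL middle of the rail's flat top (x 0 to 33 mm) above the bay: stand frame (16, -35, 212) mm, 42 above the groove floor. The rail is clamped up to 9 mm higher or lower than nominal; no measured pose shows this (both points belong to the stand), so feel for it, e.g. by touching the true top. The rail does not give: about 20 N per mm of overtravel
- seat (a point): NOMINAL place of the bin's origin when hung: stand frame (-37.5, -35, 120) mm, plus the rail's true offset. Seated, the bin is level, rear face on the rail, web on the groove floor, upstand behind the slat, held by its own weight. To enter, tilt it front-up 0.7 rad and move the upstand along its own length, midway between slat and rounded edge: under 2 mm to spare each side
- amber_bottle: small brown bottle, bystander, 38 mm wide, 78 mm high, origin under its centre
- gauze: white gauze roll standing on end, bystander, 47 mm wide, 59 mm high, origin under its centre
- tape: beige plaster tape roll lying flat, bystander, 66 mm wide, 25 mm high, origin under its centre
Not all that is in view belongs to the job. Several things look just like the bin: the one meant starts farthest from the robot's base.

How it is judged:
By the outcome, as a careful person would: the job done as asked, in the order asked, and still so for the second after the job is handed in, with the robot touching nothing.
It also fails if it takes over 72 s, if anything falls off the work surface, if the arm or the gripper's body presses on something with over 40 N, if the wrist force passes 120 N, or if a joint passes its speed limit or range.

## Working session

There is one attempt and no reset: what is moved stays moved. The work goes in short steps, Python scripts to look and compute and a tool call to move; the robot and the scene stay as the last step left them, time stands still between calls to the robot, and variables do not carry over. Pictures are saved under pics/ and viewed, at most 10 in all, crops included, and the job is handed in when it is done.

Besides the shell and the picture viewer there is one more tool, called after "Call:" by a JSON object that holds its "fn" and its "kwargs". arm_command: Moves the arm, as the interface text tells. Its arguments: {"type":"object","properties":{"deltas":{"type":"array"},"gripper":{"type":"number"},"squeeze":{"type":"number"}},"required":["deltas"]}

```bash
mkdir -p pics; ls; cat > h.py <<'E'
import numpy as np, cv2
from scipy.spatial.transform import Rotation as R
from plant import monitor, eyes, ticket
def cam(n):
    m=eyes.camera_model(n); K=np.array([[m['fx'],0,m['cx']],[0,m['fy'],m['cy']],[0,0,1]])
    return K,R.from_rotvec(np.ravel(m['rvec'])).as_matrix(),np.ravel(m['tvec'])
def ray(n,u,v):
    K,Rm,t=cam(n); return -Rm.T@t, Rm.T@np.linalg.solve(K,[u,v,1.])
def onz(n,u,v,z):
    c,d=ray(n,u,v); return c+d*(z-c[2])/d[2]
def proj(n,P):
    K,Rm,t=cam(n); p=K@(Rm@np.asarray(P,float)+t); return p[:2]/p[2]
def tri(n1,p1,n2,p2):
    c1,d1=ray(n1,*p1);c2,d2=ray(n2,*p2)
    d1/=np.linalg.norm(d1);d2/=np.linalg.norm(d2)
    s=np.linalg.lstsq(np.c_[d1,-d2],c2-c1,rcond=None)[0]
    a,b=c1+s[0]*d1,c2+s[1]*d2
    return (a+b)/2,np.linalg.norm(a-b)
E
python3 - <<'E'
from h import *
for n in ('top','side'):
    im=eyes.read_camera(n); cv2.imwrite(f'pics/{n}0.png',im)
    c,_=ray(n,320,200); print(n,c.round(3),[onz(n,u,v,0).round(3) for u,v in ((0,0),(640,0),(0,400),(640,400))])
s=monitor.read_state(); print(s)
E
```

```text
pics
top [ 0.319 -0.006  1.452] [array([1.234, 1.171, 0.   ]), array([ 1.254, -1.085, -0.   ]), array([-0.111,  0.988,  0.   ]), array([-0.058, -0.963,  0.   ])]
side [ 0.064 -1.047  0.816] [array([-0.778,  5.294,  0.   ]), array([4.356, 2.206, 0.   ]), array([-0.262, -0.192,  0.   ]), array([ 0.843, -0.679,  0.   ])]
{'t': 0.1, 'q': array([ 1.17561881e+00,  1.31082285e-01,  1.48914651e+00,  3.66643588e-05,
        1.52299454e+00, -8.53909432e-02]), 'dq': array([-0.0002942 , -0.00167018, -0.00228694,  0.000891  , -0.00067982,
       -0.00020331]), 'joint_torque': array([-2.45537444e-05, -5.61344039e+01, -4.93092120e+01,  7.68847740e-02,
        2.91641493e-02, -6.83191752e-05]), 'tool_pos': array([0.18266062, 0.57094426, 0.1877075 ]), 'orientation': array([-4.84605408e-01, -3.10356155e+00,  2.47384158e-03]), 'force': array([-0.37052046,  0.68791231, -0.387248  ]), 'wrist_torque': array([-0.04293504,  0.00948537, -0.00869769]), 'gripper_force': 0.0, 'opening': 0.09294543739654777}
```

View pics/top0.png

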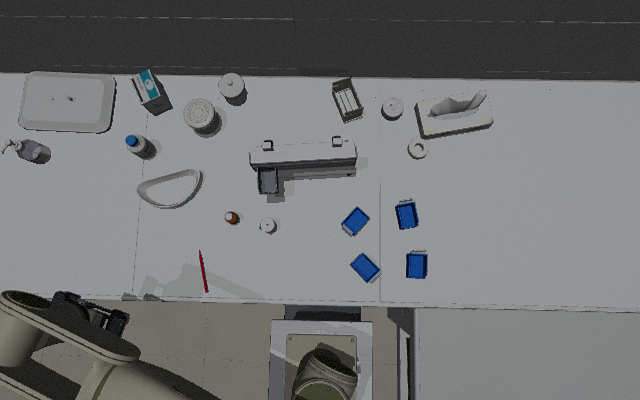

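View pics/side0.png

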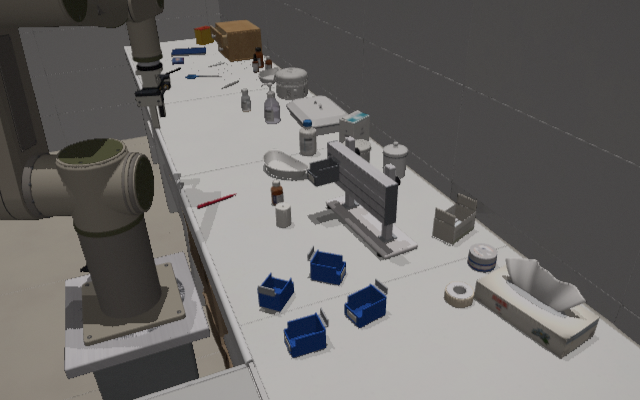

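The top view shows four blue bins at about (356,221), (365,267), (406,215) and (417,265). The rail runs from (250,155) to (356,155), and the grey bin is at (268,180). In the side view, the bins are at (327,266), (276,292), (366,304) and (305,334). Next I'll compute which is farthest from the base.

```bash
python3 - <<'E'
from h import *
im=cv2.imread('pics/top0.png'); hsv=cv2.cvtColor(im,cv2.COLOR_BGR2HSV)
m=cv2.inRange(hsv,(105,120,40),(130,255,255)); m=cv2.morphologyEx(m,cv2.MORPH_CLOSE,np.ones((5,5)))
cs,_=cv2.findContours(m,0,1)
for c in cs:
    if cv2.contourArea(c)<150: continue
    r=cv2.minAreaRect(c); b=cv2.boxPoints(r)
    ps=np.array([onz('top',*p,0.045)[:2] for p in b]); ce=ps.mean(0)
    e=ps[1]-ps[0],ps[2]-ps[1]
    print(np.round(r[0],1),'cen',ce.round(3),'dist',np.linalg.norm(ce).round(3),[ (np.linalg.norm(x).round(3),np.degrees(np.arctan2(x[1],x[0])).round(1)) for x in e])
k=im[120:285,240:440]; A=cv2.resize(k,None,fx=4,fy=4,interpolation=cv2.INTER_CUBIC)[:600]
A=cv2.resize(im[130:280,240:440],None,fx=4,fy=4,interpolation=cv2.INTER_CUBIC)
cv2.imwrite('pics/topc.png',A)
s=cv2.imread('pics/side0.png')[140:290,255:455]; cv2.imwrite('pics/sidec.png',cv2.resize(s,None,fx=4,fy=4,interpolation=cv2.INTER_CUBIC))
E
```

```text
[416.2 265.6] cen [ 0.326 -0.289] dist 0.436 [(np.float64(0.076), np.float64(-3.8)), (np.float64(0.063), np.float64(-92.0))]
[364.5 267. ] cen [ 0.319 -0.13 ] dist 0.344 [(np.float64(0.055), np.float64(-44.4)), (np.float64(0.075), np.float64(-134.1))]
[355.3 220.1] cen [ 0.463 -0.101] dist 0.474 [(np.float64(0.074), np.float64(-39.6)), (np.float64(0.056), np.float64(-130.1))]
[406.8 215.3] cen [ 0.482 -0.262] dist 0.548 [(np.float64(0.064), np.float64(-77.5)), (np.float64(0.079), np.float64(-169.6))]
```

View pics/topc.png

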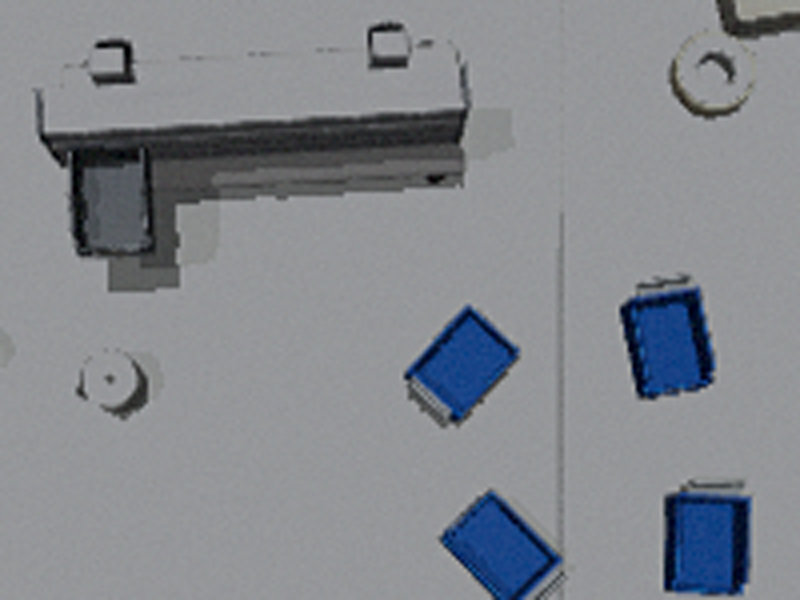

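View pics/sidec.png

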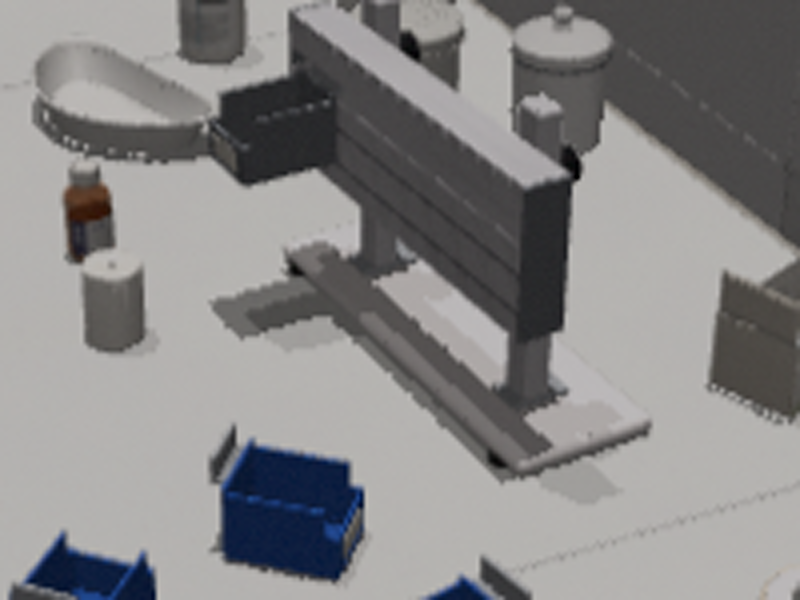

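The four candidates are the bins at top-view (356,221), (365,267), (406,215) and (417,265), at 0.474, 0.344, 0.548 and 0.436 m from the base. The one at (406,215) is farthest, and the crop confirms it. Its hook is at crop (665,282), on the side away from the robot. In the crops, the rail's front top corners are at (42,133) and (468,108) from the top, and (290,10) and (527,187) from the side.

```bash
cat >> h.py <<'E'
def rot(yaw,tilt):
    # tool: y axis along bin y (or -), z along fingers; tilt>0: fingertips lean to +x(bin)
    z=np.array([np.sin(tilt),0,-np.cos(tilt)]); y=np.array([0,-1.,0]); x=np.cross(y,z)
    return R.from_euler('z',yaw)*R.from_matrix(np.c_[x,y,z])
def need(P,Rt):
    s=monitor.read_state(); Rc=R.from_rotvec(s['orientation'])
    a=(np.asarray(P)-s['tool_pos'])*100; w=np.degrees((Rt*Rc.inv()).as_rotvec())
    w2=np.degrees((Rt*R.from_euler('z',0)*R.from_euler('z',np.pi)*Rc.inv()).as_rotvec())
    print('t',round(s['t'],2),'need cm',a.round(2),'deg',w.round(2),'| alt',w2.round(2))
E
python3 - <<'E'
from h import *
C=lambda p,ox,oy:(ox+(p[0]+.5)/4-.5,oy+(p[1]+.5)/4-.5)
top=lambda *p:C(p,240,130); sid=lambda *p:C(p,255,140)
L,e1=tri('top',top(42,133),'side',sid(290,10)); Rr,e2=tri('top',top(468,108),'side',sid(527,187))
print('L',L,e1,'R',Rr,e2,np.linalg.norm(L-Rr)); d=L-Rr; print('yaw',np.degrees(np.arctan2(-d[0],d[1])))
for z in(.203,.212,.221):
    a,b=onz('top',*top(42,133),z),onz('top',*top(468,108),z); d=a-b; print(z,a.round(4),b.round(4),np.linalg.norm(d).round(4),np.degrees(np.arctan2(-d[0],d[1])).round(2))
# bin hook top at z=.07
a,b=onz('top',*top(638,287),.07),onz('top',*top(691,278),.07); print('hook',a,b,np.linalg.norm(a-b))
s=monitor.read_state(); Rc=R.from_rotvec(s['orientation']); print(Rc.as_matrix().round(3))
K,Rm,t=cam('wrist'); print('wrist cam pos in tool',Rc.inv().apply(-Rm.T@t-s['tool_pos']).round(3),'axes',(Rc.inv().as_matrix()@Rm.T).round(2))
need([0.46,-0.265,0.25],rot(np.radians(11),0.6))
E
```

```text
L [0.60240441 0.21021578 0.21091608] 0.002530266510644669 R [ 0.62645548 -0.09188212  0.21053488] 0.0011180430862510805 0.303054018340997
yaw 4.551916186866836
0.203 [0.6054 0.2112 0.203 ] [ 0.6289 -0.0926  0.203 ] 0.3047 4.41
0.212 [0.6034 0.2097 0.212 ] [ 0.6266 -0.092   0.212 ] 0.3025 4.41
0.221 [0.6013 0.2081 0.221 ] [ 0.6244 -0.0914  0.221 ] 0.3003 4.41
hook [ 0.5216517  -0.23425677  0.07      ] [ 0.52946342 -0.27523743  0.07      ] 0.04171854440008404
[[-0.952  0.305 -0.001]
 [ 0.305  0.952 -0.001]
 [ 0.    -0.002 -1.   ]]
wrist cam pos in tool [ 0.083  0.    -0.196] axes [[-0.   -0.95 -0.3 ]
 [ 1.   -0.   -0.  ]
 [ 0.   -0.3   0.95]]
t 0.1 need cm [ 27.73 -83.59   6.23] deg [  46.31   -2.85 -145.36] | alt [ -1.95 -34.69  27.9 ]
```

```bash
sed -i "s/y=np.array(\[0,-1.,0\])/y=np.array([0,1.,0])/; /w2=/d; s/,'| alt',w2.round(2)//" h.py
cat >> h.py <<'E'
def tcp(bo,yaw,tilt,gx,gz,up=0):
    "TCP for a level bin with origin bo: grasp point at (gx,gz) in bin"
    g=np.array([gx,0,gz])+0.019*np.array([np.sin(tilt),0,-np.cos(tilt)])
    return np.array(bo)+R.from_euler('z',yaw).apply(g)+[0,0,up]
E
python3 - <<'E'
from h import *
y=np.radians(10.8); need(tcp([.4811,-.2632,0],y,.6,0,.030,.13),rot(y,.6))
E
```

```text
t 0.1 need cm [ 30.9  -83.21  -4.34] deg [ -2.01 -34.68  27.71]
```

Call:
{"fn": "arm_command", "kwargs": {"deltas": [[[1.2,-3.5,0.7,-0.09,-1.6,1.25],[1.2,-3.5,0.7,-0.09,-1.6,1.25],[1.2,-3.5,0.7,-0.09,-1.6,1.25],[1.2,-3.5,0.7,-0.09,-1.6,1.25],[1.2,-3.5,0.7,-0.09,-1.6,1.25],[1.2,-3.5,0.7,-0.09,-1.6,1.25],[1.2,-3.5,0.7,-0.09,-1.6,1.25],[1.2,-3.5,0.7,-0.09,-1.6,1.25],[1.2,-3.5,0.7,-0.09,-1.6,1.25],[1.2,-3.5,0.7,-0.09,-1.6,1.25],[1.2,-3.5,0.0,-0.09,-1.6,1.25],[1.2,-3.5,0.0,-0.09,-1.6,1.25]]], "gripper": 1, "squeeze": 40}}

```text
t: 1.1
tool_pos: [0.3402, 0.1607, 0.2576]
orientation: [0.062, 2.83, 0.024]
force: [-0.1, 0.9, -0.7]
opening: 0.093
gripper_force: 0.0
```

Call:
{"fn": "arm_command", "kwargs": {"deltas": [[[1.3,-3.4,-0.6,-0.09,-1.4,1.2],[1.3,-3.4,-0.6,-0.09,-1.4,1.2],[1.3,-3.4,-0.6,-0.09,-1.4,1.2],[1.3,-3.4,-0.6,-0.09,-1.4,1.2],[1.3,-3.4,-0.6,-0.09,-1.4,1.2],[1.3,-3.4,-0.6,-0.09,-1.4,1.2],[1.3,-3.4,-0.6,-0.09,-1.4,1.2],[1.3,-3.4,-0.6,-0.09,-1.4,1.2],[1.3,-3.4,-0.6,-0.09,-1.4,1.2],[1.3,-3.4,-0.6,-0.09,-1.4,1.2]]]}}

```text
t: 1.93
tool_pos: [0.4996, -0.1687, 0.2059]
orientation: [-0.219, 2.6, 0.039]
force: [0.5, 1.3, 0.2]
opening: 0.0931
gripper_force: 0.0
```

```bash
python3 - <<'E'
from h import *
y=np.radians(10.8); need(tcp([.4811,-.2632,0],y,.6,0,.030,.13),rot(y,.6)); print(monitor.read_state()['tool_pos'])
E
```

```text
t 1.93 need cm [-0.8  -9.25 -6.16] deg [ 1.5  -3.66  1.44]
[ 0.49964345 -0.16866392  0.20590932]
```

Call:
{"fn": "arm_command", "kwargs": {"deltas": [[[-0.2,-2.3,-1.2,0.35,-0.9,0.35],[-0.2,-2.3,-1.2,0.35,-0.9,0.35],[-0.2,-2.3,-1.2,0.35,-0.9,0.35],[-0.2,-2.3,-1.2,0.35,-0.9,0.35],[0,0,0,0,0,0],[0,0,0,0,0,0]]]}}

```text
t: 2.43
tool_pos: [0.5134, -0.2258, 0.1731]
orientation: [-0.169, 2.592, 0.038]
force: [0.5, -0.4, 0.0]
opening: 0.0926
gripper_force: 0.0
```

```bash
python3 - <<'E'
from h import *
y=np.radians(10.8); need(tcp([.4811,-.2632,0],y,.6,0,.030,.13),rot(y,.6))
cv2.imwrite('pics/w1.png',eyes.read_camera('wrist'))
m=eyes.camera_model('wrist'); np.save('w1.npy',np.r_[m['fx'],m['fy'],m['cx'],m['cy'],np.ravel(m['rvec']),np.ravel(m['tvec'])])
E
```

```text
t 2.43 need cm [-2.17 -3.54 -2.88] deg [ 0.88 -3.08  3.46]
```

View pics/w1.png

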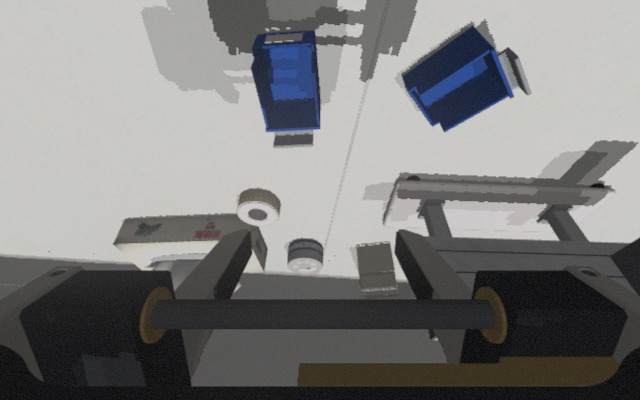

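The wrist view is upside down, with the robot toward the top. It shows the target bin at (287,85), its back-wall top edge from about (266,131) to (321,128), and its hook at (275–313, 134–147). I'll refine the bin pose from these.

```bash
python3 - <<'E'
from h import *
im=cv2.imread('pics/w1.png'); hsv=cv2.cvtColor(im,cv2.COLOR_BGR2HSV)
m=cv2.inRange(hsv,(105,120,30),(130,255,255)); m[:,350:]=0
# back wall top edge: lowest blue pixel per column
us=np.arange(268,320,2); vs=[np.where(m[:170,u])[0].max() for u in us]; print(list(zip(us.tolist(),[int(v) for v in vs])))
p=np.polyfit(us,vs,1)
row=[np.where(m[v])[0][[0,-1]] for v in (40,50,60,70,80,90,100,110,120,125)]; print([tuple(map(int,r)) for r in row])
g=cv2.cvtColor(im,cv2.COLOR_BGR2GRAY); print('col294',g[126:156,294].tolist(),'row140',g[140,266:322].tolist(),'row144',g[144,266:322].tolist())
E
```

```text
[(268, 130), (270, 130), (272, 130), (274, 130), (276, 130), (278, 130), (280, 130), (282, 130), (284, 130), (286, 130), (288, 129), (290, 129), (292, 129), (294, 129), (296, 129), (298, 129), (300, 129), (302, 129), (304, 129), (306, 129), (308, 128), (310, 128), (312, 128), (314, 128), (316, 128), (318, 128)]
[(256, 313), (253, 314), (255, 313), (267, 313), (273, 315), (271, 316), (274, 317), (263, 317), (265, 319), (267, 267)]
col294 [54, 61, 79, 84, 120, 143, 151, 134, 123, 94, 78, 78, 76, 77, 76, 75, 78, 77, 102, 139, 155, 187, 197, 203, 199, 200, 199, 201, 201, 203] row140 [202, 199, 199, 199, 201, 201, 202, 187, 130, 79, 77, 80, 79, 79, 81, 77, 76, 80, 82, 76, 77, 77, 81, 81, 78, 79, 78, 78, 76, 78, 76, 78, 78, 79, 76, 74, 76, 77, 77, 75, 77, 78, 75, 74, 76, 77, 101, 169, 200, 199, 198, 202, 200, 198, 201, 201] row144 [200, 199, 203, 201, 202, 203, 200, 149, 82, 76, 77, 81, 77, 79, 80, 78, 80, 76, 80, 81, 84, 84, 80, 87, 89, 93, 95, 95, 102, 101, 107, 107, 107, 110, 113, 113, 117, 116, 121, 124, 126, 125, 129, 126, 130, 125, 131, 179, 202, 201, 201, 200, 200, 202, 201, 201]
```

```bash
python3 - <<'E'
from h import *
h=onz('wrist',293.2,146.3,.07); hl=onz('wrist',273.8,147,.07);hr=onz('wrist',312.5,145.7,.07)
print(h,np.linalg.norm(hl-hr),hl,hr)
a=onz('wrist',268,130.7,.0535); b=onz('wrist',318,128.8,.0535); d=b-a; yw=np.arctan2(-d[0],d[1]); print(np.degrees(yw),a,b)
d=hr-hl; print('hook yaw',np.degrees(np.arctan2(-d[0],d[1])))
for yd in (10.8,np.degrees(yw)):
    e=np.array([np.cos(np.radians(yd)),np.sin(np.radians(yd)),0]); print('origin from hook',h-.047*e,'rear wall line offset',((a+b)/2-(h-.047*e))@e)
print(monitor.read_state()['tool_pos'])
E
```

```text
[ 0.52970802 -0.25544488  0.07      ] 0.039488626063949005 [ 0.53326684 -0.27498364  0.07      ] [ 0.52631198 -0.2361123   0.07      ]
10.276103176697026 [ 0.52626077 -0.28293004  0.0535    ] [ 0.51701064 -0.23190889  0.0535    ]
hook yaw 10.144025664201665
origin from hook [ 0.48354052 -0.2642518   0.07      ] rear wall line offset 0.0387006731119194
origin from hook [ 0.48346192 -0.2638293   0.07      ] rear wall line offset 0.038704924422385864
[ 0.51359085 -0.22564214  0.17380867]
```

```bash
python3 - <<'E'
from h import *
y=np.radians(10.4); need(tcp([.483,-.2637,0],y,.6,0,.030,.07),rot(y,.6))
E
```

```text
t 2.48 need cm [-2.   -3.61 -8.95] deg [ 0.91 -3.03  3.03]
```

Call:
{"fn": "arm_command", "kwargs": {"deltas": [[[-0.5,-0.9,-1.0,0.23,-0.76,0.76],[-0.5,-0.9,-1.0,0.23,-0.76,0.76],[-0.5,-0.9,-1.0,0.23,-0.76,0.76],[-0.5,-0.9,-1.0,0.23,-0.75,0.75],[0,0,-1.0,0,0,0],[0,0,-1.0,0,0,0],[0,0,-1.0,0,0,0],[0,0,-1.0,0,0,0],[0,0,-1.0,0,0,0],[0,0,0,0,0,0],[0,0,0,0,0,0],[0,0,0,0,0,0]]]}}

```text
t: 3.48
tool_pos: [0.5225, -0.2222, 0.1061]
orientation: [-0.139, 2.606, 0.018]
force: [-0.3, -0.4, 0.5]
opening: 0.0927
gripper_force: 0.0
```

```bash
python3 - <<'E'
from h import *
y=np.radians(10.4); need(tcp([.483,-.2637,0],y,.6,0,.030),rot(y,.6))
E
```

```text
t 3.48 need cm [-2.9  -3.96 -9.18] deg [ 1.35 -3.77  4.54]
```

The move did not follow what I commanded, so I'm checking the joints.

```bash
python3 - <<'E'
from h import *
s=monitor.read_state(); print({k:np.round(v,3) for k,v in s.items()})
E
```

```text
{'t': np.float64(3.483), 'q': array([-0.775, -0.34 ,  2.185,  0.477,  0.984, -2.657]), 'dq': array([-0.005, -0.011, -0.01 , -0.   , -0.001,  0.   ]), 'joint_torque': array([ 1.4600e-01, -3.0540e+01, -4.7712e+01,  2.4710e+00, -1.6760e+00,
       -8.0000e-03]), 'tool_pos': array([ 0.523, -0.222,  0.106]), 'orientation': array([-0.139,  2.606,  0.018]), 'force': array([-0.255, -0.387,  0.486]), 'wrist_torque': array([-0.029,  0.178,  0.012]), 'gripper_force': np.float64(0.0), 'opening': np.float64(0.093)}
```

Joint 6 is at its range limit, so I'll turn the tool half a turn about its own axis, which gives the same grasp, while raised.

```bash
sed -i "s/y=np.array(\[0,1.,0\])/y=np.array([0,-1.,0])/" h.py; python3 - <<'E'
from h import *
s=monitor.read_state(); print((R.from_rotvec(s['orientation']).as_matrix()[:,2]*7).round(3))
E
```

```text
[ 3.538  0.28  -6.033]
```

Call:
{"fn": "arm_command", "kwargs": {"deltas": [[[0,0,1.5,0,0,0],[0,0,1.5,0,0,0],[-0.3,-0.4,1.5,3.54,0.28,-6.03],[-0.3,-0.4,1.5,3.54,0.28,-6.03],[-0.3,-0.4,1.0,3.54,0.28,-6.03],[-0.3,-0.4,0,3.54,0.28,-6.03],[-0.3,-0.4,0,3.54,0.28,-6.03],[-0.3,-0.4,0,3.54,0.28,-6.03],[-0.3,-0.4,0,3.54,0.28,-6.03],[-0.3,-0.4,0,3.54,0.28,-6.03],[-0.3,-0.4,0,3.54,0.28,-6.03],[-0.2,-0.4,0,3.54,0.28,-6.03]]]}}

```text
t: 4.48
tool_pos: [0.4934, -0.2629, 0.1769]
orientation: [1.424, 2.27, 0.436]
force: [0.7, -0.1, -0.2]
opening: 0.0934
gripper_force: 0.0
```

```bash
python3 - <<'E'
from h import *
y=np.radians(10.4); need(tcp([.483,-.2637,0],y,.6,0,.030),rot(y,.6)); s=monitor.read_state(); print(s['q'].round(3),s['tool_pos'])
E
```

```text
t 4.48 need cm [  0.02   0.12 -16.26] deg [ 58.72   5.12 -88.58]
[-0.9   -0.402  2.098  0.475  1.171 -1.476] [ 0.49337636 -0.26292642  0.17688068]
```

Good. Remaining turn is about 106°.

Call:
{"fn": "arm_command", "kwargs": {"deltas": [[[0,0,0,3.9,0.34,-5.9],[0,0,0,3.9,0.34,-5.9],[0,0,0,3.9,0.34,-5.9],[0,0,0,3.9,0.34,-5.9],[0,0,0,3.9,0.34,-5.9],[0,0,0,3.9,0.34,-5.9],[0,0,0,3.9,0.34,-5.9],[0,0,0,3.9,0.34,-5.9],[0,0,0,3.9,0.34,-5.9],[0,0,0,3.9,0.34,-5.9],[0,0,0,3.9,0.34,-5.9],[0,0,0,3.9,0.34,-5.9]]]}}

```text
t: 5.48
tool_pos: [0.4936, -0.2628, 0.1769]
orientation: [2.846, 0.811, 0.88]
force: [-0.3, 0.8, -0.4]
opening: 0.0932
gripper_force: 0.0
```

Call:
{"fn": "arm_command", "kwargs": {"deltas": [[[0,0,0,3.0,0.3,-4.5],[0,0,0,3.0,0.3,-4.5],[0,0,0,3.0,0.3,-4.5],[0,0,0,0,0,0],[0,0,0,0,0,0]]]}}

```text
t: 5.9
tool_pos: [0.4934, -0.2626, 0.1765]
orientation: [-2.951, -0.417, -0.911]
force: [1.0, -0.3, -0.1]
opening: 0.0932
gripper_force: 0.0
```

```bash
python3 - <<'E'
from h import *
y=np.radians(10.4); need(tcp([.483,-.2637,0],y,.6,0,.030),rot(y,.6)); s=monitor.read_state(); print(s['q'].round(3),s['tool_pos'])
E
```

```text
t 5.9 need cm [ 1.000e-02  9.000e-02 -1.622e+01] deg [ 3.14  0.22 -4.72]
[-0.973 -0.371  2.1    0.579  1.21   0.164] [ 0.49343381 -0.26262056  0.17650291]
```

Call:
{"fn": "arm_command", "kwargs": {"deltas": [[[0,0,-1.0,1.57,0.11,-2.36],[0,0.09,-1.7,1.57,0.11,-2.36],[0,0,-2.0,0,0,0],[0,0,-2.0,0,0,0],[0,0,-2.0,0,0,0],[0,0,-2.0,0,0,0],[0,0,-1.5,0,0,0],[0,0,0,0,0,0],[0,0,0,0,0,0]]]}}

```text
t: 6.65
tool_pos: [0.4931, -0.2607, 0.0534]
orientation: [-2.937, -0.265, -0.907]
force: [-0.3, -0.2, -0.4]
opening: 0.093
gripper_force: 0.0
```

```bash
python3 - <<'E'
from h import *
y=np.radians(10.4); need(tcp([.483,-.2637,0],y,.6,0,.030),rot(y,.6)); s=monitor.read_state(); print(s['q'].round(3),s['force'])
E
```

```text
t 6.65 need cm [ 0.05 -0.1  -3.91] deg [-0.17 -0.09  0.02]
[-0.975 -0.204  2.211  0.669  0.985  0.078] [-0.29292585 -0.23950859 -0.38543026]
```

Call:
{"fn": "arm_command", "kwargs": {"deltas": [[[0.05,-0.1,-1.3,0,0,0],[0,0,-1.3,0,0,0],[0,0,-1.3,0,0,0],[0,0,0,0,0,0],[0,0,0,0,0,0]]]}}

```text
t: 7.07
tool_pos: [0.4942, -0.2626, 0.0158]
orientation: [-2.938, -0.265, -0.909]
force: [-0.3, -1.0, 0.8]
opening: 0.0928
gripper_force: 0.0
```

Call:
{"fn": "arm_command", "kwargs": {"deltas": [[[0,0,0,0,0,0],[0,0,0,0,0,0],[0,0,0,0,0,0],[0,0,0,0,0,0],[0,0,0,0,0,0],[0,0,0,0,0,0],[0,0,0,0,0,0],[0,0,0,0,0,0],[0,0,0,0,0,0],[0,0,0,0,0,0]]], "gripper": -1, "squeeze": 40}}

```text
t: 7.9
tool_pos: [0.494, -0.2624, 0.0151]
orientation: [-2.938, -0.263, -0.908]
force: [-1.7, 1.0, 3.3]
opening: 0.0553
gripper_force: 40.0
```

```bash
python3 - <<'E'
from h import *
y=np.radians(10.4); need(tcp([.483,-.2637,0],y,.6,0,.030),rot(y,.6)); s=monitor.read_state(); print(s['tool_pos'],s['orientation'],s['force'],s['opening'])
E
```

```text
t 7.9 need cm [-0.04  0.06 -0.07] deg [-0.13 -0.03  0.12]
[ 0.49396067 -0.26239826  0.01505796] [-2.93788215 -0.26323708 -0.90831983] [-1.68307395  0.98950735  3.31256648] 0.055291172113850186
```

```bash
cat >> h.py <<'E'
import json,os
G=json.load(open('g.json')) if os.path.exists('g.json') else {}
# g.json: tb (TCP in bin frame), rb (rotvec tool in bin), S (stand bay xy world of front face), yaw
def goal(x,y,z,phi,show=True):
    "bin origin at stand x,(dy from bay),world z, front up phi"
    Rb=R.from_euler('z',G['yaw'])*R.from_euler('y',phi)
    o=np.r_[G['S'],0]+R.from_euler('z',G['yaw']).apply([x,y,0])+[0,0,z]
    P=o+Rb.apply(G['tb']); Rt=Rb*R.from_rotvec(G['rb'])
    if show: need(P,Rt)
    return P,Rt
def where():
    s=monitor.read_state(); Rb=R.from_rotvec(s['orientation'])*R.from_rotvec(G['rb']).inv()
    o=s['tool_pos']-Rb.apply(G['tb']); d=R.from_euler('z',-G['yaw']).apply(o-np.r_[G['S'],0])
    e=(R.from_euler('z',-G['yaw'])*Rb).as_rotvec()
    print('bin mm',(d*1000).round(2),'rot',np.degrees(e).round(2),'F',R.from_euler('z',-G['yaw']).apply(s['force']).round(1),'open',round(s['opening'],4),'t',round(s['t'],2))
E
python3 - <<'E'
import h; from h import *
s=monitor.read_state(); Rt=R.from_rotvec(s['orientation']); ya=Rt.as_matrix()[:,1]; yaw=np.arctan2(ya[0],-ya[1]); print('yaw',np.degrees(yaw),ya)
Rb=R.from_euler('z',yaw); tb=Rb.inv().apply(s['tool_pos']-[.483,-.2637,0]); tb[1]=0; print(tb)
json.dump(dict(tb=tb.tolist(),rb=(Rb.inv()*Rt).as_rotvec().tolist(),S=[.6174,.0241],yaw=float(np.radians(4.45))),open('g.json','w'))
h.G.update(json.load(open('g.json'))); where(); goal(-.0415,0,.185,0)
E
```

```text
yaw 10.282775970757175 [ 0.17850592 -0.9839359  -0.00240429]
[0.011017   0.         0.01505796]
bin mm [-156.26 -277.18    0.  ] rot [0.   0.   5.83] F [-1.6  1.1  3.3] open 0.0553 t 7.9
t 7.9 need cm [ 9.3  28.41 18.5 ] deg [-0.   -0.   -5.83]
```

Call:
{"fn": "arm_command", "kwargs": {"deltas": [[[0,0,1.0,0,0,0],[0,0,2.5,0,0,0],[0,0,2.5,0,0,0],[0,0,2.5,0,0,0],[0,0,2.5,0,0,0],[0,0,2.5,0,0,0],[0,0,2.5,0,0,0],[0,0,2.5,0,0,0],[0,2.0,0.5,0,0,-0.7],[0.5,2.5,0,0,0,-0.7],[0.5,2.5,0,0,0,-0.7],[0.5,2.5,0,0,0,-0.7]]]}}

```text
t: 8.9
tool_pos: [0.5084, -0.1665, 0.2051]
orientation: [-2.957, -0.189, -0.914]
force: [-0.8, -0.3, -2.2]
opening: 0.0557
gripper_force: 40.0
```

Call:
{"fn": "arm_command", "kwargs": {"deltas": [[[0.7,2.5,0,0,0,-0.5],[0.7,2.5,0,0,0,-0.5],[0.7,2.5,0,0,0,-0.5],[0.7,2.5,0,0,0,-0.5],[0.7,2.5,0,0,0,-0.5],[0.7,2.5,0,0,0,-0.5],[0.7,2.0,0,0,0,0],[0,0,0,0,0,0],[0,0,0,0,0,0]]]}}

```text
t: 9.65
tool_pos: [0.5573, 0.0043, 0.2045]
orientation: [-2.974, -0.12, -0.918]
force: [-0.1, 0.2, -1.2]
opening: 0.0556
gripper_force: 40.0
```

```bash
python3 - <<'E'
from h import *
where(); goal(-.0415,0,.180,0); print(monitor.read_state()['q'].round(2))
for n in('side','wrist'): cv2.imwrite(f'pics/{n}2.png',eyes.read_camera(n))
s=cv2.imread('pics/side2.png')[100:250,255:455]; s=cv2.resize(s,None,fx=3,fy=3,interpolation=cv2.INTER_CUBIC); w=cv2.resize(cv2.imread('pics/wrist2.png'),None,fx=.9375,fy=.9375)
cv2.imwrite('pics/c2.png',np.vstack([s[:220+5],w])[:600])
E
```

```text
bin mm [-72.46 -15.11 189.5 ] rot [0.01 0.07 0.21] F [-0.1  0.2 -1.2] open 0.0556 t 9.65
t 9.65 need cm [ 2.97  1.74 -0.95] deg [-0.01 -0.08 -0.21]
[-0.2  -0.67  2.25  0.19  0.99  1.23]
```

Call:
{"fn": "arm_command", "kwargs": {"deltas": [[[0.5,0.5,0,0,0,-0.2],[0.8,0.6,0,0,0,0],[0.8,0.6,0,0,0,0],[0.8,0.0,-0.2,0,0,0],[0,0,-0.3,0,0,0],[0,0,-0.4,0,0,0],[0,0,0,0,0,0],[0,0,0,0,0,0]]]}}

```text
t: 10.42
tool_pos: [0.5861, 0.019, 0.195]
orientation: [-2.977, -0.108, -0.918]
force: [-0.5, 0.6, -1.3]
opening: 0.0558
gripper_force: 40.0
```

```bash
python3 - <<'E'
from h import *
where(); print(monitor.read_state()['q'].round(2))
for n in('side','wrist'): cv2.imwrite(f'pics/{n}3.png',eyes.read_camera(n))
s=cv2.imread('pics/side3.png')[120:245,290:420]; s=cv2.resize(s,None,fx=4,fy=4,interpolation=cv2.INTER_CUBIC)
cv2.imwrite('pics/c3.png',s)
E
```

```text
bin mm [-42.63  -2.57 179.92] rot [ 0.03  0.09 -0.23] F [-0.4  0.6 -1.3] open 0.0558 t 10.42
[-0.14 -0.55  2.2   0.15  0.92  1.3 ]
```

View pics/c3.png

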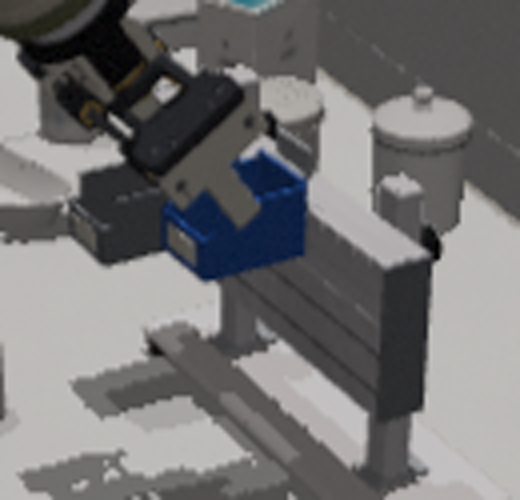

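The bin is held level just in front of the rail's free stretch, with its back near crop (300,190), so I'll feel for the rail top with the hook web.

Call:
{"fn": "arm_command", "kwargs": {"deltas": [[[0,0,-0.3,0,0,0.1],[0,0,-0.3,0,0,0.1],[0,0,-0.2,0,0,0],[0,0,0,0,0,0],[0,0,0,0,0,0]]]}}

```text
t: 10.93
tool_pos: [0.5866, 0.0199, 0.1874]
orientation: [-2.975, -0.115, -0.919]
force: [0.6, 1.1, -1.0]
opening: 0.0558
gripper_force: 40.0
```

Call:
{"fn": "arm_command", "kwargs": {"deltas": [[[0,0,-0.1,0,0,0],[0,0,0,0,0,0],[0,0,0,0,0,0]]]}}

```text
t: 11.18
tool_pos: [0.5868, 0.0198, 0.1868]
orientation: [-2.975, -0.115, -0.919]
force: [-0.0, 0.3, -1.1]
opening: 0.0552
gripper_force: 40.0
```

Call:
{"fn": "arm_command", "kwargs": {"deltas": [[[0,0,-0.1,0,0,0],[0,0,-0.1,0,0,0],[0,0,-0.1,0,0,0],[0,0,0,0,0,0],[0,0,0,0,0,0]]]}}

```text
t: 11.6
tool_pos: [0.5868, 0.0198, 0.1836]
orientation: [-2.975, -0.115, -0.919]
force: [0.2, -0.7, -0.8]
opening: 0.0555
gripper_force: 40.0
```

Call:
{"fn": "arm_command", "kwargs": {"deltas": [[[0,0,-0.1,0,0,0],[0,0,0,0,0,0],[0,0,0,0,0,0]]]}}

```text
t: 11.85
tool_pos: [0.5868, 0.0198, 0.1827]
orientation: [-2.975, -0.115, -0.919]
force: [0.8, 0.8, -2.2]
opening: 0.0557
gripper_force: 40.0
```

Now in 1 mm steps (bin z 167.6).

Call:
{"fn": "arm_command", "kwargs": {"deltas": [[[0,0,-0.1,0,0,0],[0,0,0,0,0,0],[0,0,0,0,0,0]]]}}

```text
t: 12.1
tool_pos: [0.5868, 0.0198, 0.1817]
orientation: [-2.975, -0.115, -0.919]
force: [-0.0, -0.2, -1.0]
opening: 0.0557
gripper_force: 40.0
```

Call:
{"fn": "arm_command", "kwargs": {"deltas": [[[0,0,-0.08,0,0,0],[0,0,0,0,0,0],[0,0,0,0,0,0]]]}}

```text
t: 12.35
tool_pos: [0.5868, 0.0198, 0.1809]
orientation: [-2.975, -0.115, -0.919]
force: [0.0, 0.2, -1.5]
opening: 0.0554
gripper_force: 40.0
```

Call:
{"fn": "arm_command", "kwargs": {"deltas": [[[0,0,-0.08,0,0,0],[0,0,0,0,0,0],[0,0,0,0,0,0]]]}}

```text
t: 12.6
tool_pos: [0.5868, 0.0198, 0.1801]
orientation: [-2.975, -0.115, -0.919]
force: [0.1, 0.3, -0.5]
opening: 0.0553
gripper_force: 40.0
```

Call:
{"fn": "arm_command", "kwargs": {"deltas": [[[0,0,-0.06,0,0,0],[0,0,0,0,0,0],[0,0,0,0,0,0]]]}}

```text
t: 12.85
tool_pos: [0.5868, 0.0198, 0.1795]
orientation: [-2.975, -0.115, -0.919]
force: [0.5, 0.7, -1.4]
opening: 0.0559
gripper_force: 40.0
```

Call:
{"fn": "arm_command", "kwargs": {"deltas": [[[0,0,-0.07,0,0,0],[0,0,0,0,0,0],[0,0,0,0,0,0]]]}}

```text
t: 13.1
tool_pos: [0.5868, 0.0198, 0.1788]
orientation: [-2.975, -0.115, -0.919]
force: [-0.0, -0.6, -1.5]
opening: 0.056
gripper_force: 40.0
```

Call:
{"fn": "arm_command", "kwargs": {"deltas": [[[0,0,-0.05,0,0,0],[0,0,0,0,0,0],[0,0,0,0,0,0]]]}}

```text
t: 13.35
tool_pos: [0.5868, 0.0198, 0.1783]
orientation: [-2.975, -0.115, -0.919]
force: [0.3, -0.4, -0.8]
opening: 0.0556
gripper_force: 40.0
```

Call:
{"fn": "arm_command", "kwargs": {"deltas": [[[0,0,-0.07,0,0,0],[0,0,0,0,0,0],[0,0,0,0,0,0]]]}}

```text
t: 13.6
tool_pos: [0.5868, 0.0198, 0.1776]
orientation: [-2.975, -0.115, -0.919]
force: [-1.0, 0.3, -1.7]
opening: 0.0551
gripper_force: 40.0
```

Call:
{"fn": "arm_command", "kwargs": {"deltas": [[[0,0,-0.05,0,0,0],[0,0,0,0,0,0],[0,0,0,0,0,0]]]}}

```text
t: 13.85
tool_pos: [0.5868, 0.0198, 0.1771]
orientation: [-2.975, -0.115, -0.919]
force: [0.2, 0.9, -1.5]
opening: 0.0556
gripper_force: 40.0
```

Call:
{"fn": "arm_command", "kwargs": {"deltas": [[[0,0,-0.07,0,0,0],[0,0,0,0,0,0],[0,0,0,0,0,0]]]}}

```text
t: 14.1
tool_pos: [0.5868, 0.0198, 0.1764]
orientation: [-2.975, -0.115, -0.919]
force: [-1.3, 0.6, -1.2]
opening: 0.0557
gripper_force: 40.0
```

Call:
{"fn": "arm_command", "kwargs": {"deltas": [[[0,0,-0.05,0,0,0],[0,0,0,0,0,0],[0,0,0,0,0,0]]]}}

```text
t: 14.35
tool_pos: [0.5868, 0.0198, 0.176]
orientation: [-2.975, -0.115, -0.92]
force: [0.3, 0.0, -0.3]
opening: 0.0551
gripper_force: 40.0
```

Call:
{"fn": "arm_command", "kwargs": {"deltas": [[[0,0,-0.07,0,0,0],[0,0,0,0,0,0],[0,0,0,0,0,0]]]}}

```text
t: 14.6
tool_pos: [0.587, 0.0198, 0.1756]
orientation: [-2.975, -0.115, -0.92]
force: [0.1, 0.4, 0.1]
opening: 0.0557
gripper_force: 40.0
```

Call:
{"fn": "arm_command", "kwargs": {"deltas": [[[0,0,-0.05,0,0,0],[0,0,0,0,0,0],[0,0,0,0,0,0]]]}}

```text
t: 14.85
tool_pos: [0.5871, 0.0198, 0.1753]
orientation: [-2.975, -0.115, -0.921]
force: [-1.3, -0.4, 2.9]
opening: 0.0557
gripper_force: 40.0
```

Contact: the rail top is at about z 0.2109, so the rail is 1.1 mm below nominal, which agrees with the camera triangulation. I'll ease off and feel for the front face.

Call:
{"fn": "arm_command", "kwargs": {"deltas": [[[0,0,0.13,0,0,0],[0.05,0,0,0,0,0],[0.05,0,0,0,0,0],[0,0,0,0,0,0],[0,0,0,0,0,0]]]}}

```text
t: 15.27
tool_pos: [0.5877, 0.0198, 0.1758]
orientation: [-2.975, -0.115, -0.919]
force: [0.7, 0.7, -1.3]
opening: 0.0555
gripper_force: 40.0
```

```bash
python3 - <<'E'
from h import *
where()
E
```

```text
bin mm [-40.98  -1.98 160.72] rot [0.02 0.04 0.04] F [ 0.8  0.6 -1.3] open 0.0555 t 15.27
```

Call:
{"fn": "arm_command", "kwargs": {"deltas": [[[0.07,0,0,0,0,0],[0,0,0,0,0,0],[0,0,0,0,0,0]]]}}

```text
t: 15.52
tool_pos: [0.5885, 0.0198, 0.1759]
orientation: [-2.975, -0.115, -0.919]
force: [0.1, 0.1, -0.5]
opening: 0.0556
gripper_force: 40.0
```

Call:
{"fn": "arm_command", "kwargs": {"deltas": [[[0.05,0,0,0,0,0],[0,0,0,0,0,0],[0,0,0,0,0,0]]]}}

```text
t: 15.77
tool_pos: [0.589, 0.0198, 0.1761]
orientation: [-2.975, -0.115, -0.919]
force: [-0.2, -0.3, -1.0]
opening: 0.0558
gripper_force: 40.0
```

Call:
{"fn": "arm_command", "kwargs": {"deltas": [[[0.07,0,0.03,0,0,0],[0,0,0,0,0,0],[0,0,0,0,0,0]]]}}

```text
t: 16.02
tool_pos: [0.5898, 0.0198, 0.1764]
orientation: [-2.975, -0.115, -0.92]
force: [-0.2, -0.4, -2.1]
opening: 0.0557
gripper_force: 40.0
```

Call:
{"fn": "arm_command", "kwargs": {"deltas": [[[0.05,0,0,0,0,0],[0,0,0,0,0,0],[0,0,0,0,0,0]]]}}

```text
t: 16.27
tool_pos: [0.59, 0.0198, 0.1763]
orientation: [-2.975, -0.115, -0.918]
force: [-5.0, 0.8, 0.7]
opening: 0.0554
gripper_force: 40.0
```

Call:
{"fn": "arm_command", "kwargs": {"deltas": [[[0.05,0,0,0,0,0],[0,0,0,0,0,0],[0,0,0,0,0,0]]]}}

```text
t: 16.52
tool_pos: [0.59, 0.0199, 0.1762]
orientation: [-2.976, -0.116, -0.917]
force: [-13.6, 0.1, 6.2]
opening: 0.0555
gripper_force: 40.0
```

Call:
{"fn": "arm_command", "kwargs": {"deltas": [[[-0.3,0,0.1,0,0,0],[-0.3,0,0.1,0,0,0],[0,0,0,0,0,0]]]}}

```text
t: 16.77
tool_pos: [0.5845, 0.0198, 0.1787]
orientation: [-2.975, -0.115, -0.92]
force: [0.0, -0.1, -1.6]
opening: 0.0554
gripper_force: 40.0
```

```bash
cat > plan.py <<'E'
import numpy as np
def box(P,x0,x1,z0,z1,r=0):
    c=np.array([(x0+x1)/2,(z0+z1)/2]); h=np.array([(x1-x0)/2-r,(z1-z0)/2-r]); q=np.abs(P-c)-h
    return np.hypot(*np.maximum(q,0).T)+np.minimum(q.max(1),0)-r
def sdf(P):
    d=box(P,0,33,-70,0,3)            # rounded lower slat
    d=np.minimum(d,box(P,4,33,-70,0)) if False else np.minimum(d,box(P,3,33,-70,0))
    for b in((0,4,14,42),(0,33,38,42),(30,33,-70,42)): d=np.minimum(d,box(P,*b))
    return d
poly=np.array([[-37.5,0],[37.5,0],[37.5,50],[47,50],[47,70],[43.5,70],[43.5,53.5],[37.5,53.5],[34.5,53.5],[34.5,30],[-37.5,30],[-37.5,0]],float)
S=np.vstack([np.linspace(a,b,max(2,int(np.hypot(*(b-a))/.5))) for a,b in zip(poly[:-1],poly[1:])])
def clr(x,z,t):
    c,s=np.cos(t),np.sin(t); P=np.c_[x+c*S[:,0]+s*S[:,1], z-s*S[:,0]+c*S[:,1]]
    return sdf(P).min()
if __name__=='__main__':
    from scipy.optimize import minimize
    # bin origin relative to bay (true floor, mm); track hook inner corner Q=(40.5,53.5) for reference
    p=np.array([-36.5,-45.5]); Q=np.array([40.5,53.5]); rt=lambda v,t:np.array([np.cos(t)*v[0]+np.sin(t)*v[1],-np.sin(t)*v[0]+np.cos(t)*v[1]])
    p=max(((clr(-37.5+a,-50+b,0),-37.5+a,-50+b) for a in np.arange(-1,3,.2) for b in np.arange(0,11,.5)))[1:]
    q=np.array(p)+rt(Q,0)
    for deg in range(0,42,5):
        t=np.radians(deg); g=[(clr(*(q+[a,b]-rt(Q,t)),t),a,b) for a in np.arange(-3,3.1,.25) for b in np.arange(-3,3.1,.25)]
        m=max(g); q=q+m[1:]; o=q-rt(Q,t); print(deg,'origin',o.round(2),'clr',round(m[0],2))
    t=0.7; u=np.array([np.sin(t),np.cos(t)]); n=np.array([np.cos(t),-np.sin(t)])
    off=-2.35-(45.25*np.cos(0)) # bin x along n: centreline n.p of origin
    for tip in (-4,0,5,10,14,18,20,22,24,26):   # tip distance along u past mouth point
        m0=n*(-2.35)+u*((np.array([0,7])@u)); o=m0+u*tip-(n*45.25+u*70); print('tip',tip,'origin',o.round(2),'clr',round(clr(*o,t),2))
E
python3 plan.py
python3 - <<'E'
import json; g=json.load(open('g.json')); import numpy as np
e=np.array([np.cos(g['yaw']),np.sin(g['yaw'])]); g['S']=(np.array(g['S'])-.00125*e).tolist(); json.dump(g,open('g.json','w'))
from h import *
where()
E
```

```text
0 origin [-38.5 -40.5] clr 1.0
5 origin [-42.51 -38.52] clr 1.74
10 origin [-46.67 -37.15] clr 2.48
15 origin [-50.22 -32.69] clr 3.22
20 origin [-52.86 -27.42] clr 3.49
25 origin [-57.07 -22.12] clr 3.33
30 origin [-60.32 -16.58] clr 3.08
35 origin [-62.86 -10.84] clr 2.92
40 origin [-64.91  -5.2 ] clr 2.89
tip -4 origin [-80.63 -21.84] clr 1.83
tip 0 origin [-78.05 -18.78] clr 1.83
tip 5 origin [-74.83 -14.96] clr 1.83
tip 10 origin [-71.61 -11.13] clr 1.83
tip 14 origin [-69.03  -8.07] clr 1.83
tip 18 origin [-66.46  -5.01] clr 1.88
tip 20 origin [-65.17  -3.48] clr 1.85
tip 22 origin [-63.88  -1.95] clr -0.1
tip 24 origin [-62.59  -0.42] clr -1.39
tip 26 origin [-61.3    1.11] clr -1.84
bin mm [-42.87  -1.77 163.59] rot [ 0.01 -0.01  0.03] F [ 0.  -0.1 -1.6] open 0.0554 t 16.77
```

```bash
python3 - <<'E'
from h import *
goal(-.105,0,.1386,.7)
E
```

```text
t 16.77 need cm [-5.5  -0.25 -3.56] deg [-3.140e+00  3.999e+01 -3.000e-02]
```

Call:
{"fn": "arm_command", "kwargs": {"deltas": [[[-1.4,0,0,0,0,0],[-1.4,0,0,0,0,0],[-1.4,0,0,0,0,0],[-1.3,0,0,0,0,0],[0,0,-0.5,-0.45,5.7,0],[0,0,-0.5,-0.45,5.7,0],[0,0,-0.5,-0.45,5.7,0],[0,0,-0.5,-0.45,5.7,0],[0,0,-0.5,-0.45,5.7,0],[0,0,-0.5,-0.45,5.7,0],[0,-0.25,-0.5,-0.45,5.7,0],[0,0,0,0,0,0]]]}}

```text
t: 17.77
tool_pos: [0.5292, 0.0172, 0.1368]
orientation: [3.133, 0.12, -0.179]
force: [-0.6, -0.4, -3.3]
opening: 0.0556
gripper_force: 40.0
```

Call:
{"fn": "arm_command", "kwargs": {"deltas": [[[0,0,0,0,0,0],[0,0,0,0,0,0]]]}}

```text
t: 17.93
tool_pos: [0.5299, 0.0174, 0.1433]
orientation: [3.134, 0.12, -0.153]
force: [0.2, -0.4, -0.5]
opening: 0.0552
gripper_force: 40.0
```

```bash
python3 - <<'E'
from h import *
where(); goal(-.0877,0,.1386,.7); print(monitor.read_state()['q'].round(2))
E
```

```text
bin mm [-1.0458e+02  9.0000e-02  1.3881e+02] rot [-1.000e-02  3.994e+01  4.000e-02] F [ 0.1 -0.5 -0.5] open 0.0552 t 17.93
t 17.93 need cm [ 1.69  0.12 -0.03] deg [-0.02  0.16 -0.04]
[-0.06  0.08  1.63 -0.01  1.53  1.44]
```

Call:
{"fn": "arm_command", "kwargs": {"deltas": [[[0.5,0.04,0,0,0.16,0],[0.6,0.04,0,0,0,0],[0.6,0.04,0,0,0,0],[0.3,0,0.3,0,0,0],[0.3,0,0.4,0,0,0],[0,0,0,0,0,0],[0,0,0,0,0,0]]]}}

```text
t: 18.52
tool_pos: [0.5532, 0.0184, 0.1512]
orientation: [3.133, 0.12, -0.157]
force: [-0.8, 0.5, -1.7]
opening: 0.0553
gripper_force: 40.0
```

```bash
python3 - <<'E'
from h import *
where(); goal(-.0806,0,.1689-.0218,.7)
s=cv2.resize(eyes.read_camera('side')[120:245,290:420],None,fx=4,fy=4,interpolation=cv2.INTER_CUBIC); cv2.imwrite('pics/c4.png',s)
E
```

```text
bin mm [-81.3   -0.69 146.75] rot [-1.000e-02  4.012e+01  3.000e-02] F [-0.8  0.6 -1.7] open 0.0553 t 18.52
t 18.52 need cm [0.06 0.07 0.04] deg [ 0.01 -0.01 -0.03]
```

View pics/c4.png

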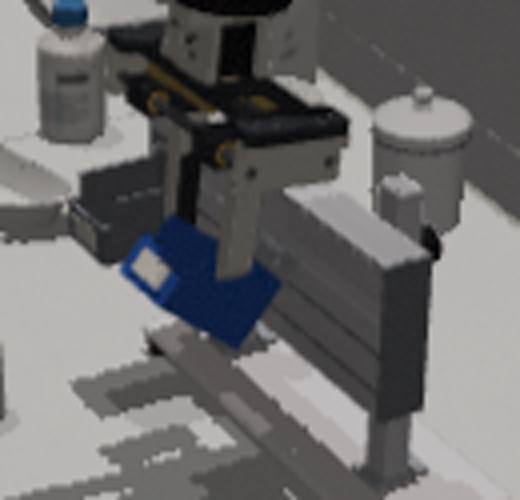

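The view shows the bin tilted front-up with its back corner near crop (280,285), just before the groove, and the tool upright. I'll enter along the upstand axis.

Call:
{"fn": "arm_command", "kwargs": {"deltas": [[[0.06,0.07,0.04,0,0,0],[0.13,0.01,0.15,0,0,0],[0.13,0.01,0.15,0,0,0],[0.13,0.01,0.16,0,0,0],[0,0,0,0,0,0],[0,0,0,0,0,0]]]}}

```text
t: 19.07
tool_pos: [0.5574, 0.0195, 0.1555]
orientation: [3.133, 0.12, -0.159]
force: [-0.4, -0.5, -0.9]
opening: 0.0557
gripper_force: 40.0
```

Call:
{"fn": "arm_command", "kwargs": {"deltas": [[[0.13,0.01,0.15,0,0,0],[0.13,0.01,0.15,0,0,0],[0,0,0,0,0,0],[0,0,0,0,0,0]]]}}

```text
t: 19.4
tool_pos: [0.56, 0.0197, 0.1585]
orientation: [3.133, 0.12, -0.159]
force: [-0.2, 0.4, -1.7]
opening: 0.056
gripper_force: 40.0
```

```bash
python3 - <<'E'
from h import *
where(); goal(-.0716,0,.1689-.0111,.7)
E
```

```text
bin mm [-7.4460e+01  2.0000e-02  1.5415e+02] rot [-1.000e-02  4.018e+01  3.000e-02] F [-0.2  0.4 -1.7] open 0.056 t 19.4
t 19.4 need cm [0.28 0.02 0.37] deg [ 0.   -0.08 -0.03]
```

Call:
{"fn": "arm_command", "kwargs": {"deltas": [[[0.14,0.01,0.18,0,0,0],[0.14,0.01,0.19,0,0,0],[0,0,0,0,0,0],[0,0,0,0,0,0]]]}}

```text
t: 19.73
tool_pos: [0.5629, 0.0199, 0.1623]
orientation: [3.133, 0.12, -0.159]
force: [-0.9, -0.3, -2.0]
opening: 0.0555
gripper_force: 40.0
```

Call:
{"fn": "arm_command", "kwargs": {"deltas": [[[0.13,0.01,0.15,0,0,0],[0.13,0.01,0.15,0,0,0],[0,0,0,0,0,0],[0,0,0,0,0,0]]]}}

```text
t: 20.07
tool_pos: [0.5654, 0.0201, 0.1652]
orientation: [3.133, 0.12, -0.159]
force: [-0.6, -0.0, -1.8]
opening: 0.0556
gripper_force: 40.0
```

```bash
python3 - <<'E'
from h import *
where(); goal(-.06646,0,.1689-.0050,.7)
E
```

```text
bin mm [-69.04   0.   160.83] rot [-1.000e-02  4.018e+01  3.000e-02] F [-0.6  0.  -1.8] open 0.0556 t 20.07
t 20.07 need cm [0.26 0.02 0.31] deg [ 0.   -0.08 -0.03]
```

Call:
{"fn": "arm_command", "kwargs": {"deltas": [[[0.13,0.01,0.15,0,0,0],[0.13,0.01,0.16,0,-0.08,0],[0,0,0,0,0,0],[0,0,0,0,0,0]]]}}

```text
t: 20.4
tool_pos: [0.568, 0.0203, 0.1684]
orientation: [3.133, 0.12, -0.157]
force: [-0.7, -0.5, -1.5]
opening: 0.0555
gripper_force: 40.0
```

```bash
python3 - <<'E'
from h import *
where()
W=[(40.1,-66.46,-5),(35,-62.86,-10.84),(30,-60.32,-16.58),(25,-57.07,-22.12),(20,-52.86,-27.42),(15,-50.22,-32.69),(10,-46.67,-37.15),(5,-42.51,-38.52),(0,-38.5,-40.5)]
s=monitor.read_state(); p,r=s['tool_pos'],R.from_rotvec(s['orientation'])
for d,x,z in W[1:]:
    P,Rt=goal(x/1e3,0,.1689+z/1e3,np.radians(d),False)
    print(d,((P-p)*100).round(3),np.degrees((Rt*r.inv()).as_rotvec()).round(2)); p,r=P,Rt
E
```

```text
bin mm [-6.6400e+01  2.0000e-02  1.6397e+02] rot [-2.00e-02  4.01e+01  3.00e-02] F [-0.8 -0.4 -1.5] open 0.0555 t 20.4
35 [ 0.307  0.021 -0.432] [ 0.4  -5.08 -0.03]
30 [ 0.194  0.015 -0.422] [ 0.39 -4.98 -0.  ]
25 [ 0.252  0.02  -0.408] [ 0.39 -4.98 -0.  ]
20 [ 0.335  0.026 -0.391] [ 0.39 -4.98  0.  ]
15 [ 0.167  0.013 -0.396] [ 0.39 -4.98 -0.  ]
10 [ 0.247  0.019 -0.324] [ 0.39 -4.98 -0.  ]
5 [ 0.297  0.023 -0.025] [ 0.39 -4.98 -0.  ]
0 [ 0.273  0.021 -0.096] [ 0.39 -4.98  0.  ]
```

Call:
{"fn": "arm_command", "kwargs": {"deltas": [[[0.15,0.01,-0.22,0.2,-2.54,0],[0.15,0.01,-0.21,0.2,-2.54,0],[0.1,0.01,-0.21,0.2,-2.5,0],[0.1,0.01,-0.21,0.2,-2.5,0],[0,0,0,0,0,0],[0,0,0,0,0,0]]]}}

```text
t: 20.9
tool_pos: [0.5722, 0.0206, 0.1598]
orientation: [-3.132, -0.12, -0.118]
force: [1.1, 0.3, -1.7]
opening: 0.0555
gripper_force: 40.0
```

Call:
{"fn": "arm_command", "kwargs": {"deltas": [[[0.12,0.01,-0.2,0.2,-2.5,0],[0.13,0.01,-0.21,0.2,-2.5,0],[0.17,0.01,-0.2,0.2,-2.5,0],[0.17,0.01,-0.19,0.2,-2.5,0],[0,0,0,0,0,0],[0,0,0,0,0,0]]]}}

```text
t: 21.4
tool_pos: [0.5784, 0.021, 0.1518]
orientation: [-3.103, -0.119, -0.389]
force: [0.1, -0.2, -1.6]
opening: 0.0552
gripper_force: 40.0
```

```bash
python3 - <<'E'
from h import *
where(); goal(-.05286,0,.1689-.02742,np.radians(20))
E
```

```text
bin mm [-5.3420e+01 -5.0000e-02  1.4143e+02] rot [2.000e-02 2.009e+01 3.000e-02] F [ 0.1 -0.2 -1.6] open 0.0552 t 21.4
t 21.4 need cm [0.05 0.01 0.01] deg [-0.02 -0.09 -0.03]
```

Still no contact, tracking well. Continue to level.

Call:
{"fn": "arm_command", "kwargs": {"deltas": [[[0.1,0.01,-0.19,0.2,-2.5,0],[0.1,0.01,-0.2,0.2,-2.5,0],[0.13,0.01,-0.16,0.2,-2.5,0],[0.13,0.01,-0.16,0.2,-2.5,0],[0,0,0,0,0,0],[0,0,0,0,0,0]]]}}

```text
t: 21.9
tool_pos: [0.5831, 0.0214, 0.1447]
orientation: [-3.05, -0.118, -0.656]
force: [-0.5, 0.4, -0.5]
opening: 0.0557
gripper_force: 40.0
```

Call:
{"fn": "arm_command", "kwargs": {"deltas": [[[0.15,0.01,-0.01,0.2,-2.5,0],[0.15,0.01,-0.01,0.2,-2.5,0],[0,0,0,0,0,0],[0,0,0,0,0,0]]]}}

```text
t: 22.23
tool_pos: [0.5863, 0.0216, 0.1447]
orientation: [-3.015, -0.116, -0.789]
force: [0.0, -0.3, -0.8]
opening: 0.0555
gripper_force: 40.0
```

```bash
python3 - <<'E'
from h import *
where(); goal(-.0385,0,.1689-.0405,0)
E
```

```text
bin mm [-4.2210e+01 -6.0000e-02  1.3072e+02] rot [0.05 5.05 0.04] F [ 0.  -0.3 -0.8] open 0.0555 t 22.23
t 22.23 need cm [ 0.24  0.03 -0.13] deg [ 0.34 -5.04 -0.04]
```

Call:
{"fn": "arm_command", "kwargs": {"deltas": [[[0.12,0.01,-0.06,0.2,-2.5,0],[0.12,0.01,-0.07,0.15,-2.54,0],[0,0,0,0,0,0],[0,0,0,0,0,0]]]}}

```text
t: 22.57
tool_pos: [0.5888, 0.0218, 0.1436]
orientation: [-2.975, -0.115, -0.921]
force: [-0.2, 0.4, -0.8]
opening: 0.0553
gripper_force: 40.0
```

Call:
{"fn": "arm_command", "kwargs": {"deltas": [[[0,0,-0.2,0,0,0],[0,0,-0.2,0,0,0],[0,0,-0.2,0,0,0],[0,0,-0.15,0,0,0],[0,0,0,0,0,0],[0,0,0,0,0,0]]]}}

```text
t: 23.07
tool_pos: [0.5886, 0.0219, 0.1353]
orientation: [-2.974, -0.116, -0.922]
force: [-0.2, -0.0, -1.7]
opening: 0.0559
gripper_force: 40.0
```

```bash
python3 - <<'E'
from h import *
where(); goal(-.038,0,.1189,0)
E
```

```text
bin mm [-3.8630e+01  5.0000e-02  1.2022e+02] rot [ 0.01 -0.08  0.05] F [-0.2 -0.  -1.7] open 0.0559 t 23.07
t 23.07 need cm [ 0.07 -0.   -0.13] deg [-0.02  0.08 -0.05]
```

Call:
{"fn": "arm_command", "kwargs": {"deltas": [[[0.09,0,-0.08,0,0.08,0],[0,0,0,0,0,0],[0,0,0,0,0,0]]]}}

```text
t: 23.32
tool_pos: [0.5897, 0.0219, 0.1348]
orientation: [-2.974, -0.116, -0.921]
force: [0.8, -0.3, -1.2]
opening: 0.0553
gripper_force: 40.0
```

Call:
{"fn": "arm_command", "kwargs": {"deltas": [[[0,0,-0.06,0,0,0],[0,0,0,0,0,0],[0,0,0,0,0,0]]]}}

```text
t: 23.57
tool_pos: [0.5896, 0.0219, 0.1342]
orientation: [-2.974, -0.116, -0.921]
force: [0.3, -1.3, -0.5]
opening: 0.056
gripper_force: 40.0
```

Call:
{"fn": "arm_command", "kwargs": {"deltas": [[[0,0,-0.03,0,0,0],[0,0,0,0,0,0],[0,0,0,0,0,0]]]}}

```text
t: 23.82
tool_pos: [0.5896, 0.0219, 0.1339]
orientation: [-2.974, -0.116, -0.921]
force: [0.1, -0.4, -0.4]
opening: 0.0561
gripper_force: 40.0
```

```bash
python3 - <<'E'
from h import *
where()
E
```

```text
bin mm [-3.7620e+01 -5.0000e-02  1.1884e+02] rot [ 0.01 -0.05  0.05] F [ 0.1 -0.4 -0.4] open 0.0561 t 23.82
```

Call:
{"fn": "arm_command", "kwargs": {"deltas": [[[0,0,-0.05,0,0,0],[0,0,0,0,0,0],[0,0,0,0,0,0]]]}}

```text
t: 24.07
tool_pos: [0.5897, 0.0219, 0.1336]
orientation: [-2.974, -0.116, -0.921]
force: [-1.4, -0.2, 1.8]
opening: 0.0556
gripper_force: 40.0
```

Call:
{"fn": "arm_command", "kwargs": {"deltas": [[[0,0,0,0,0,0],[0,0,0,0,0,0],[0,0,0,0,0,0],[0,0,0,0,0,0],[0,0,0,0,0,0],[0,0,0,0,0,0],[0,0,0,0,0,0],[0,0,0,0,0,0]]], "gripper": 1}}

```text
t: 24.73
tool_pos: [0.5896, 0.0219, 0.1334]
orientation: [-2.974, -0.116, -0.921]
force: [0.2, -0.2, -0.8]
opening: 0.0922
gripper_force: 0.0
```

```bash
python3 - <<'E'
from h import *
where()
cv2.imwrite('pics/c5.png',cv2.resize(eyes.read_camera('side')[120:245,290:420],None,fx=4,fy=4,interpolation=cv2.INTER_CUBIC))
E
```

```text
bin mm [-3.7630e+01 -7.0000e-02  1.1828e+02] rot [ 0.01 -0.04  0.05] F [ 0.2 -0.2 -0.8] open 0.0922 t 24.73
```

View pics/c5.png

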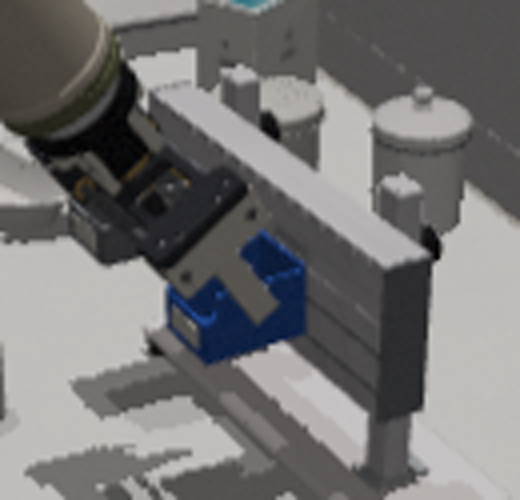

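The bin hangs level after release, with its back on the rail. I'll retreat along the tool axis.

Call:
{"fn": "arm_command", "kwargs": {"deltas": [[[-0.28,-0.02,0.41,0,0,0],[-0.56,-0.04,0.82,0,0,0],[-0.85,-0.07,1.24,0,0,0],[-0.85,-0.07,1.24,0,0,0],[-0.85,-0.07,1.24,0,0,0],[-0.85,-0.07,1.24,0,0,0],[-0.85,-0.07,1.24,0,0,0],[-0.85,-0.07,1.24,0,0,0],[-0.85,-0.07,1.24,0,0,0],[-0.85,-0.07,1.24,0,0,0],[0,0,0,0,0,0],[0,0,0,0,0,0]]]}}

```text
t: 25.78
tool_pos: [0.5137, 0.0154, 0.2462]
orientation: [-2.974, -0.115, -0.925]
force: [-0.5, -0.1, 0.1]
opening: 0.0931
gripper_force: 0.0
```

```bash
python3 - <<'E'
from h import *
print(monitor.read_state()['tool_pos'])
a=eyes.read_camera('side')[120:270,270:420]; b=eyes.read_camera('top')[130:280,230:430]
cv2.imwrite('pics/c6.png',np.hstack([cv2.resize(a,(400,400),interpolation=cv2.INTER_CUBIC),cv2.resize(b,(400,300))[:300] if 0 else cv2.copyMakeBorder(cv2.resize(b,(400,300)),0,100,0,0,0)]))
E
```

```text
[0.51374109 0.01543194 0.24623463]
```

View pics/c6.png

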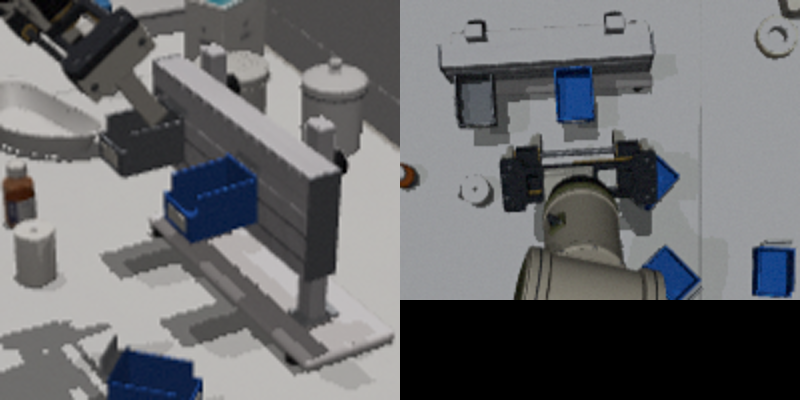

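The blue bin hangs level and flush at (213,198) in the side crop and (575,97) in the top crop, parallel to the grey bin. The bottle, gauze and tape are where they were, and the gripper is clear.

```bash
python3 -c "
from plant import ticket; print(ticket.close_job())"
```

```text
the job is handed in; nothing more can be done
None
```

The blue bin that started farthest from the robot is hung on the rail in the middle of the free stretch, level and flush with the gripper clear, and the job is handed in at about 26 s; the judge's result was not shown.

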